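Fill the table caddy with its seasonings

TASK

Make the wooden table caddy ready for the meal: stand the salt shaker, the wooden pepper mill and the two square spice jars in it, each upright and right down in the pocket of its own shape and size (mill in the large round pocket, salt in the small round one, a square jar in each square one, either way about). Leave the round spice jar and the glass spice grinder standing where they are.

Things in the scene. Friction and masses are not known exactly. Their poses are not given: they have to be found in the camera images.
- caddy: fixed square wooden block 180x180x32 mm, any yaw. Origin: centre of underside, z up, x, y along its sides. Four open pockets 22 mm deep, cork floors 10 mm above the worktop; centres (x, y mm): large round, 76 in diameter, (44, 44); small round, 60 in diameter, (-44, -44); two square, 56x56, parallel to the block, (44, -44) and (-44, 44)
- salt_shaker: small glass salt shaker with a domed steel cap, round, 44 mm in diameter up to 66 mm, narrowing to a 34 mm cap, 90 mm tall, about 0.1 kg. Loose, upright. Origin: centre of its underside, z up. Belongs in the small round pocket
- pepper_mill: turned dark wooden pepper mill, round, waisted, 58 mm in diameter at the foot, 160 mm tall, about 0.18 kg; ball-shaped head (fixed), 50 mm in diameter, 116 to 149 mm above the foot, then a small metal knob; can be gripped by the head, 130 mm up. Loose, upright. Origin: centre of its underside, z up. Belongs in the large round pocket
- square_jar_a: square glass spice jar, 91 mm tall: body 38 mm square up to 70 mm, press-on lid 40 mm square above (it holds fast). Loose, upright, about 0.07 kg. Origin: centre of its underside, z up, x and y square to its faces. Belongs in either square pocket of the caddy; its twin goes in the other
- square_jar_b: square glass spice jar, 91 mm tall: body 38 mm square up to 70 mm, press-on lid 40 mm square above (it holds fast). Loose, upright, about 0.07 kg. Origin: centre of its underside, z up, x and y square to its faces. Belongs in either square pocket of the caddy; its twin goes in the other
- glass_grinder: look-alike that stays: round glass spice grinder with a black plastic head, 50 mm in diameter, 150 mm tall, loose, upright. Origin: centre of its underside, z up
- round_jar: look-alike that stays: round glass spice jar with a plain screw cap, 46 mm in diameter, 126 mm tall, loose, upright. Origin: centre of its underside, z up. (Unlisted: a garlic bulb 53 mm high and a tea light 15 mm high lie among the loose things, a jam jar 86 mm high stands at the left front corner of the worktop)
Not all that is in view belongs to the job. Leave any red look-alike of the salt_shaker alone.

How it is judged:
At the end, for the whole second after the job is handed in: Mill in the large round pocket, salt in the small round one, a square jar in each square one: within 15 mm of its centre along each caddy axis, foot within 4 mm of its floor, upright within 0.15 rad, released, at rest. Look-alikes upright within 25 mm of their starts (x of pepper_mill in the frame of caddy between 0.029 and 0.059 m and y of pepper_mill in the frame of caddy between 0.029 and 0.059 m and z of pepper_mill in the frame of caddy between 0.006 and 0.014 m and x of salt_shaker in the frame of caddy between -0.059 and -0.029 m and y of salt_shaker in the frame of caddy between -0.059 and -0.029 m and z of salt_shaker in the frame of caddy between 0.006 and 0.014 m and (((x of square_jar_a in the frame of caddy between 0.029 and 0.059 m and y of square_jar_a in the frame of caddy between -0.059 and -0.029 m and z of square_jar_a in the frame of caddy between 0.006 and 0.014 m) and (x of square_jar_b in the frame of caddy between -0.059 and -0.029 m and y of square_jar_b in the frame of caddy between 0.029 and 0.059 m and z of square_jar_b in the frame of caddy between 0.006 and 0.014 m)) or ((x of square_jar_b in the frame of caddy between 0.029 and 0.059 m and y of square_jar_b in the frame of caddy between -0.059 and -0.029 m and z of square_jar_b in the frame of caddy between 0.006 and 0.014 m) and (x of square_jar_a in the frame of caddy between -0.059 and -0.029 m and y of square_jar_a in the frame of caddy between 0.029 and 0.059 m and z of square_jar_a in the frame of caddy between 0.006 and 0.014 m))) and angle between each of salt_shaker, pepper_mill, square_jar_a, square_jar_b, glass_grinder, round_jar's own z axis and vertical below 0.15 rad and linear speed of each of salt_shaker, pepper_mill, square_jar_a, square_jar_b below 0.02 m/s and contact force between the fingers and salt_shaker below 0.1 N and contact force between the fingers and pepper_mill below 0.1 N and contact force between the fingers and square_jar_a below 0.1 N and contact force between the fingers and square_jar_b below 0.1 N and distance of each of glass_grinder, round_jar from where it was at the start of the episode below 0.025 m); the robot touches nothing.
It fails at once if a look-alike (glass grinder or round spice jar) is moved by more than 25 mm or tipped (distance of any of glass_grinder, round_jar from where it was at the start of the episode above 0.025 m or angle between any of glass_grinder, round_jar's own z axis and vertical above 0.4 rad).
It also fails if it takes over 120 s, if anything falls off the work surface, if the arm or the gripper's body presses on something with over 40 N, if the wrist force passes 120 N, or if a joint passes its speed limit or range.

ROBOT

A 6-joint arm with a two-finger parallel gripper is mounted at the origin on a cart in front of the work surface, level with it; the furniture and walls round the work are solid. World frame = base frame: x ahead of the robot, y to its left, z up, the work surface at z = 0. Lengths are in m, angles in rad, forces in N, time in s.
With the tool pointing down it reaches from about 0.325 to 0.9 m from the base axis. Payload 6.1 kg.
Tool frame: the origin (TCP) lies midway between the tips of the shut fingers; the grasp point (between the pads) lies 19 mm behind it (robot.pinch_z is the distance from the TCP to the grasp point, in m); z points along the fingers, y is the line along which they close (so a half turn about z gives the same grasp; the last joint's range is limited). The gripper opens to 87 mm and grips with 3 to 60 N. Pads are 19 mm wide; open, the fingers measure 117 mm over their backs; the gripper's body (75 mm by 190 mm) begins 51 mm behind the grasp point.
Start: joints at [-1.291, 0.22, 1.526, -0, 1.395, -0.126], TCP at [0.247, -0.574, 0.223] pointing down, gripper open.
Joint ranges: [-2.98, 2.98], [-0.91, 2.08], [0.09, 2.57], [-1.24, 4.39], [0.2, 2.65], [-2.68, 2.68]. Speed limits (rad/s): [2.57, 2.57, 3.01, 3.14, 3.14, 3.14].

INTERFACE

Orientations are given as a rotation vector (axis times angle).
In Python, from plant import robot gives the robot as it stands.
- The arm moves only by the tool step_arm, never from a script. Its argument "steps" is a list of rows, each a list of 2 entries, a list of its own where there are three numbers: the shift along the world's x, y, z in mm, then the turn about the world's z in degrees. A call has 1 to 5 rows; each row shifts and turns the commanded pose from where the row before left it; what a row does not reach is not made up. A row lasts 1/8 s, in which the tool goes at most 62.5 mm and 10.7 degrees, less where a joint would pass 70% of its speed; a pose out of reach is approached as far as the arm can. A call with a gripper value outside its range is refused whole. "jaw" is the opening in per cent of the stroke, from 0 (shut) to 100 (fully open), set as the call begins (left out, the last holds). The fingers move at their own pace and stop on an object; "grip_force" is the grip in N (left out, the last holds). Time passes only in rows, so rows that do not move let the fingers close. It gives the time, the measured TCP pose, the force, the opening and the grip force at its end, in the units of the state.
- robot.observe(): the state, without advancing time (a new reading comes with each control period).
- robot.read_camera(name): name is "side" or "top" or "wrist"; returns a dict with "frame" (400x640x3 uint8, red, green, blue), "camera_matrix" (3x3 intrinsics, pixels), "extrinsics" (4x4, takes a point from world to camera coordinates). Camera axes: x right, y down, z forward; pixel columns grow to the right and rows downward; lengths in m; the calibration is good to about 2 mm. A picture is of the moment at which its call begins. There is no depth.
- robot.job_done(): hands the job in; it is judged then, once.
The state is a dict: "time_s": time; "q": joint angles; "joint_vel": joint speeds; "joint_torque": joint torques, N m; "ee_pos": TCP position; "orientation": TCP orientation; "force": force on the tool from outside, world axes, zero at the start; "torque": the same for the moment, N m; "finger_gap": opening from 0.0 (shut) to 1.0 (fully open); "gripper_force": force on a finger pad.
Only numpy, scipy, OpenCV 4.12 (cv2) and the standard library are available. Lean on these libraries where they do the work, as an engineer would, in place of code of your own. Each camera call takes 0.05 s, during which the arm holds its last target. There are 200 camera calls.

## Working session

There is one attempt and no reset: what is moved stays moved. The work goes in short steps, Python scripts to look and compute and a tool call to move; the robot and the scene stay as the last step left them, time stands still between calls to the robot, and variables do not carry over. Pictures are saved under pics/ and viewed, at most 14 in all, crops included, and the job is handed in when it is done.

Besides the shell and the picture viewer there is one more tool, called after ">>>" as name(argument=value, ...) on one line, values as JSON. step_arm: Moves the arm, as the interface text tells. Its arguments: {"type":"object","properties":{"steps":{"type":"array"},"jaw":{"type":"number"},"grip_force":{"type":"number"}},"required":["steps"]}

```bash
mkdir -p pics; cat > h.py <<'E'
import numpy as np, cv2
from plant import robot
def shot(n,f):
    c=robot.read_camera(n); cv2.imwrite(f'pics/{f}.png',c['frame'][:,:,::-1])
    np.savez(f'pics/{f}.npz',K=c['camera_matrix'],E=c['extrinsics']); return c
def cal(f):
    d=np.load(f'pics/{f}.npz'); return d['K'],d['E']
def onz(f,u,v,z):
    K,E=cal(f); R,t=E[:3,:3],E[:3,3]; o=-R.T@t; d=R.T@np.linalg.solve(K,[u,v,1.]); return o+d*(z-o[2])/d[2]
def proj(f,p):
    K,E=cal(f); q=K@(E[:3,:3]@np.asarray(p,float)+E[:3,3]); return q[:2]/q[2]
def tri(f1,a,f2,b):
    P=[cal(f)[0]@cal(f)[1][:3] for f in(f1,f2)]
    X=cv2.triangulatePoints(P[0],P[1],np.array(a,float),np.array(b,float))[:,0]; return X[:3]/X[3]
E
python3 - <<'E'
from h import *
for n in('top','side','wrist'):
    shot(n,n+'0'); K,E=cal(n+'0'); print(n,K[0,0],(-E[:3,:3].T@E[:3,3]).round(3),E[2,:3].round(2))
print(robot.observe()); print(robot.pinch_z)
E
```

```text
top 380.6049593907722 [ 0.375 -0.09   1.112] [ 0.2  -0.03 -0.98]
side 450.1777480246111 [ 0.559 -1.272  0.631] [ 0.01  0.89 -0.46]
wrist 343.48257370074367 [ 0.316 -0.544  0.384] [-0.26 -0.11 -0.96]
{'time_s': 0.15, 'q': array([-1.29111419e+00,  2.21056456e-01,  1.52732513e+00, -1.18912118e-06,
        1.39468392e+00, -1.26096120e-01]), 'joint_vel': array([-0.00089558, -0.00161687, -0.00401865, -0.00030136, -0.00344705,
       -0.00204356]), 'joint_torque': array([-1.01287299e-04, -4.95195508e+01, -3.87878144e+01,  6.99151098e-02,
        5.30527392e-02, -8.87630108e-05]), 'ee_pos': array([ 0.24657861, -0.57380067,  0.2216937 ]), 'orientation': array([-3.07571553e+00, -6.32735469e-01,  1.79238931e-04]), 'force': array([ 0.10338219, -0.47382222, -0.38936656]), 'torque': array([ 0.02579925, -0.03532154,  0.02476154]), 'gripper_force': 0.0, 'finger_gap': 1.000479210143277}
0.0187
```

View pics/top0.png

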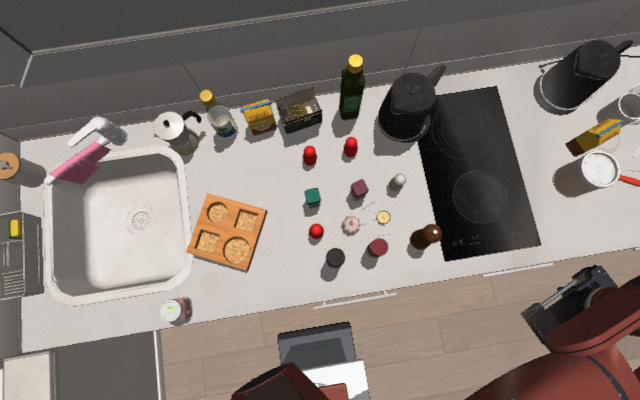

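View pics/side0.png

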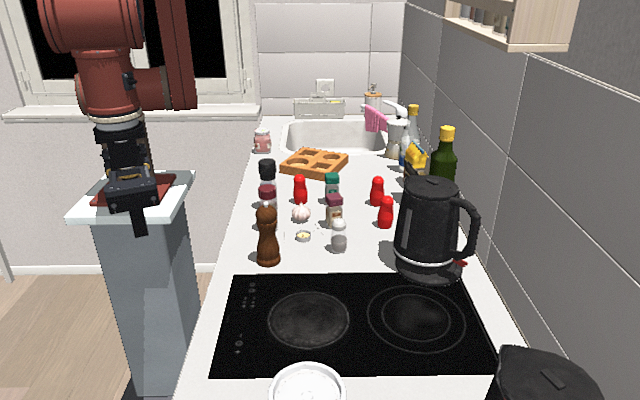

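Top picture: caddy at (228,232). Candidates are salt (398,181, steel cap) against red look-alikes (310,155), (351,147), (316,231); mill (428,236) against the glass grinder (336,258); square jars (313,197) green and (360,188) maroon against the round jar (378,247). Next, one close crop to check.

```bash
python3 - <<'E'
import cv2,numpy as np
a=cv2.imread('pics/top0.png')[130:280,180:450]; a=cv2.resize(a,None,fx=2.95,fy=2.95,interpolation=cv2.INTER_CUBIC); cv2.imwrite('pics/c1.png',a)
b=cv2.imread('pics/side0.png')[140:275,240:420]; b=cv2.resize(b,None,fx=4.4,fy=4.4,interpolation=cv2.INTER_CUBIC); cv2.imwrite('pics/c2.png',b)
E
```

```text
(no output)
```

View pics/c1.png

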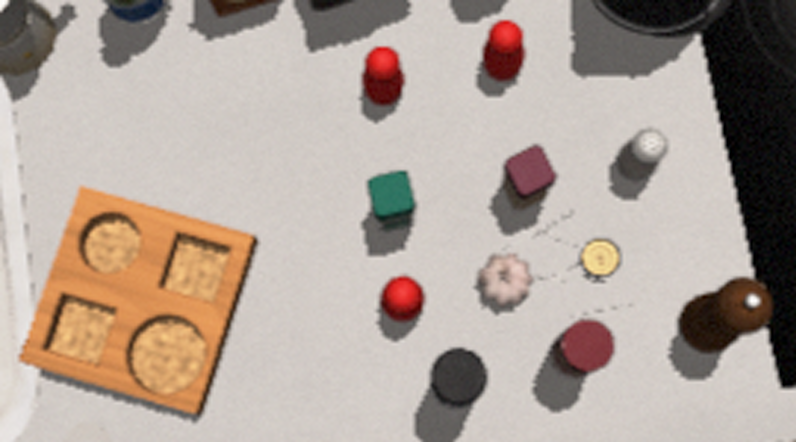

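View pics/c2.png

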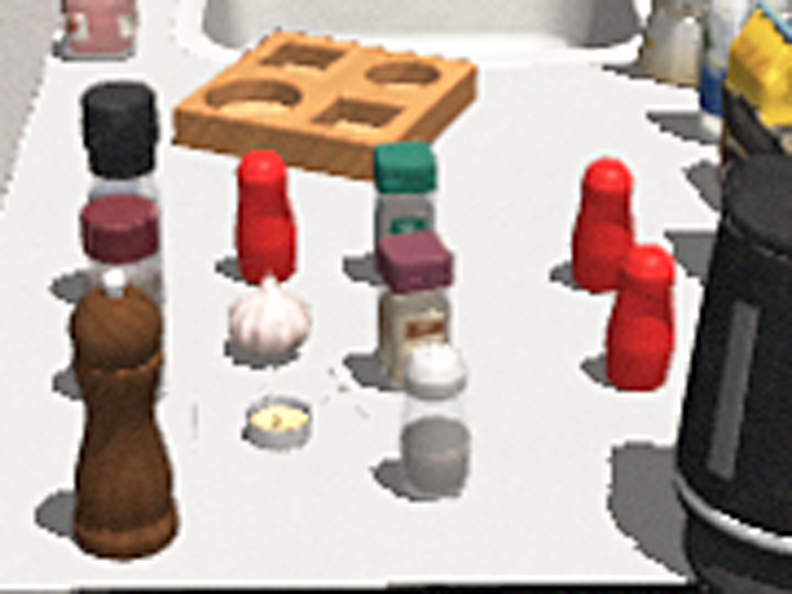

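```bash
python3 - <<'E'
from h import *
T=lambda u,v:(180+u/2.95-.33,130+v/2.95-.33); S=lambda u,v:(240+u/4.4-.4,140+v/4.4-.4)
pts=dict(knob=((753,300),(115,278)),salt=((650,142),(435,348)),green=((391,193),(405,151)),maroon=((529,169),(415,246)),
grinder=((459,375),(120,90)),rjar=((588,345),(120,204)),red=((403,296),(262,155)),garlic=((504,275),(268,285)),c_maxx=((82,187),(478,68)),c_miny=((257,238),(372,178)),c_minx=((199,415),(175,107)),c_maxy=((22,360),(280,30)))
for n,(a,b) in pts.items():
    X=tri('top0',T(*a),'side0',S(*b)); print(n,(X*1000).round(), 'reproj', (proj('top0',X)-T(*a)).round(1),(proj('side0',X)-S(*b)).round(1))
C={n:onz('top0',*T(*pts[n][0]),.032)[:2] for n in pts if n[:2]=='c_'}
for n in C: print(n,C[n].round(3))
print(sum(C.values())/4)
for nm,uv in dict(small=(112,245),sq1=(197,268),sq2=(82,330),large=(168,354)).items(): print(nm,onz('top0',*T(*uv),.032).round(3))
f=lambda n,z:onz('top0',*T(*pts[n][0]),z).round(3)
print(f('knob',.16),f('salt',.09),f('green',.091),f('maroon',.091),f('grinder',.15),f('rjar',.126))
for nm,q in dict(green=[(368,180),(407,171),(413,210),(375,223)],maroon=[(505,158),(540,145),(555,180),(522,196)]).items():
    L=np.array([onz('top0',*T(*p),.091)[:2] for p in q]); e=np.roll(L,-1,0)-L; print(nm,L.mean(0).round(3),np.degrees(np.arctan2(e[:,1],e[:,0])).round(),np.linalg.norm(e,axis=1).round(3))
E
```

```text
knob [ 453. -388.  157.] reproj [-0.  -0.1] [-0.1  0. ]
salt [ 619. -346.   90.] reproj [0.1 0.4] [ 0.4 -0.1]
green [612. -97.  93.] reproj [-0.1 -0.3] [-0.2  0. ]
maroon [ 613. -229.   91.] reproj [0. 0.] [ 0. -0.]
grinder [ 433. -129.  151.] reproj [-0.1 -0.3] [-0.2  0. ]
rjar [ 441. -245.  129.] reproj [-0.1 -0.4] [-0.3  0. ]
red [517. -93.  89.] reproj [-0.2 -0.9] [-0.6  0.1]
garlic [ 524. -192.   46.] reproj [0.  0.1] [ 0.1 -0. ]
c_maxx [684. 204.  27.] reproj [-0.  -0.2] [-0.1  0. ]
c_miny [600.  41.   9.] reproj [0.6 2.4] [ 1.6 -0.4]
c_minx [445. 116.  34.] reproj [-0.3 -1. ] [-0.6  0.1]
c_maxy [523. 277.  33.] reproj [-0.2 -0.6] [-0.3  0.1]
c_maxx [0.682 0.202]
c_miny [0.603 0.039]
c_minx [0.442 0.116]
c_maxy [0.522 0.277]
[0.56207452 0.15848892]
small [0.619 0.18  0.032]
sq1 [0.583 0.1   0.032]
sq2 [0.541 0.217 0.032]
large [0.504 0.138 0.032]
[ 0.452 -0.387  0.16 ] [ 0.621 -0.346  0.09 ] [ 0.612 -0.097  0.091] [ 0.613 -0.229  0.091] [ 0.432 -0.129  0.15 ] [ 0.44  -0.246  0.126]
green [ 0.609 -0.097] [-86. 179. 100.   0.] [0.037 0.038 0.037 0.042]
maroon [ 0.612 -0.23 ] [ -79. -168.  107.   13.] [0.035 0.036 0.035 0.04 ]
```

>>> step_arm(steps=[[[45,27,0],-5],[[45,27,0],-5],[[45,27,0],-5],[[45,27,0],-5],[[45,27,0],-3]], jaw=100, grip_force=15)

```text
time_s: 0.78
ee_pos: [0.4729, -0.4381, 0.2222]
orientation: [-3.141, -0.003, 0.001]
force: [1.1, -1.5, 0.2]
finger_gap: 1.0
gripper_force: 0.0
```

>>> step_arm(steps=[[[45,27,0],0],[[45,27,0],0],[[30,20,0],0],[[0,0,0],0],[[0,0,0],0]])

```text
time_s: 1.4
ee_pos: [0.5911, -0.3654, 0.2219]
orientation: [-3.141, -0.007, 0.002]
force: [0.0, -0.9, -0.2]
finger_gap: 0.999
gripper_force: 0.0
```

```bash
python3 - <<'E'
from h import *
shot('wrist','w1'); print(robot.observe()['ee_pos'],robot.observe()['orientation'])
for p in [(.62,-.346,.09),(.613,-.229,.091),(.612,-.097,.091)]: print(proj('w1',p))
E
```

```text
[ 0.59080972 -0.36582128  0.22216577] [-3.14149123e+00 -5.78859206e-03  1.46380080e-03]
[298.14129788 157.69187406]
[162.78470555 165.42142413]
[ 10.26752118 165.98121218]
```

View pics/w1.png

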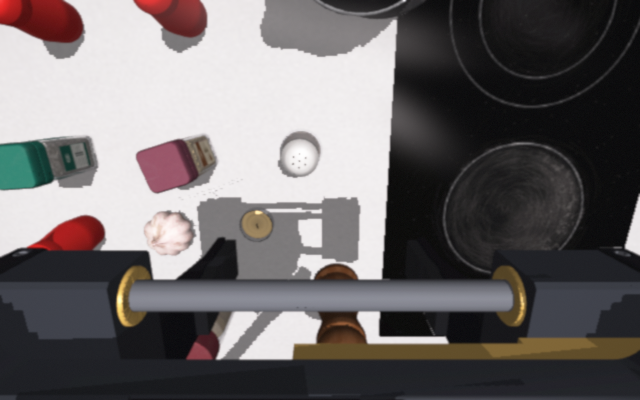

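The wrist view shows the salt's steel cap at (299,156), against the predicted (298,158). The kettle is at the top edge, well clear. Going down.

>>> step_arm(steps=[[[29,20,-20],0],[[0,0,-50],0],[[0,0,-50],0],[[0,0,-40],0],[[0,0,-28],0]])

```text
time_s: 2.08
ee_pos: [0.6184, -0.3458, 0.032]
orientation: [-3.14, -0.004, 0.004]
force: [0.3, 0.1, 0.2]
finger_gap: 0.999
gripper_force: 0.0
```

>>> step_arm(steps=[[[0,0,0],0],[[0,0,0],0]])

```text
time_s: 2.33
ee_pos: [0.621, -0.3466, 0.0362]
orientation: [3.14, 0.005, 0.003]
force: [0.4, -0.2, 0.3]
finger_gap: 1.0
gripper_force: 0.0
```

>>> step_arm(steps=[[[0,0,0],0],[[0,0,0],0],[[0,0,0],0],[[0,0,0],0],[[0,0,0],0]], jaw=35)

```text
time_s: 2.95
ee_pos: [0.6207, -0.3452, 0.0345]
orientation: [-3.142, -0.007, 0.0]
force: [1.2, -0.2, -0.0]
finger_gap: 0.517
gripper_force: 0.0
```

>>> step_arm(steps=[[[0,0,0],0],[[0,0,0],0],[[0,0,0],0]], jaw=30)

```text
time_s: 3.32
ee_pos: [0.6207, -0.3451, 0.0344]
orientation: [-3.141, -0.007, 0.0]
force: [0.4, 1.1, -0.9]
finger_gap: 0.451
gripper_force: 14.9
```

>>> step_arm(steps=[[[0,0,20],0],[[0,0,40],0],[[0,0,40],0],[[0,0,40],0],[[0,0,0],0]])

```text
time_s: 3.95
ee_pos: [0.6234, -0.3472, 0.1817]
orientation: [3.135, 0.007, 0.014]
force: [0.3, -0.3, -0.8]
finger_gap: 0.457
gripper_force: 14.8
```

>>> step_arm(steps=[[[0,25,0],4],[[0,45,0],6],[[0,50,0],6],[[0,50,0],6],[[0,50,0],6]])

```text
time_s: 4.58
ee_pos: [0.6199, -0.1236, 0.1738]
orientation: [-3.045, -0.771, 0.002]
force: [0.6, 0.4, -1.3]
finger_gap: 0.449
gripper_force: 14.8
```

>>> step_arm(steps=[[[0,50,0],6],[[0,50,0],6],[[0,50,0],6],[[0,50,0],6],[[0,45,0],6]])

```text
time_s: 5.2
ee_pos: [0.6199, 0.1215, 0.1738]
orientation: [-2.741, -1.534, 0.002]
force: [-0.2, -0.0, -1.0]
finger_gap: 0.447
gripper_force: 14.8
```

>>> step_arm(steps=[[[0,40,0],6],[[0,20,0],0],[[0,0,0],0],[[0,0,0],0],[[0,0,0],0]])

```text
time_s: 5.82
ee_pos: [0.6209, 0.1782, 0.1745]
orientation: [2.662, 1.667, -0.0]
force: [0.4, 0.1, -0.9]
finger_gap: 0.45
gripper_force: 14.8
```

```bash
python3 - <<'E'
from h import *
shot('wrist','w2'); o=robot.observe(); print(o['ee_pos'],o['orientation'],o['finger_gap'],o['gripper_force'])
for p in [(.621,.179,.032),(.583,.100,.032),(.541,.217,.032),(.503,.138,.032)]: print(proj('w2',p))
E
```

```text
[0.62093395 0.17836422 0.17452995] [ 2.66219864e+00  1.66762632e+00 -2.97255211e-04] 0.4513113812392658 14.757782244851114
[321.80820445 186.92211526]
[322.12719034 273.36658544]
[224.97292663 187.76986967]
[232.32659189 274.09040508]
```

View pics/w2.png

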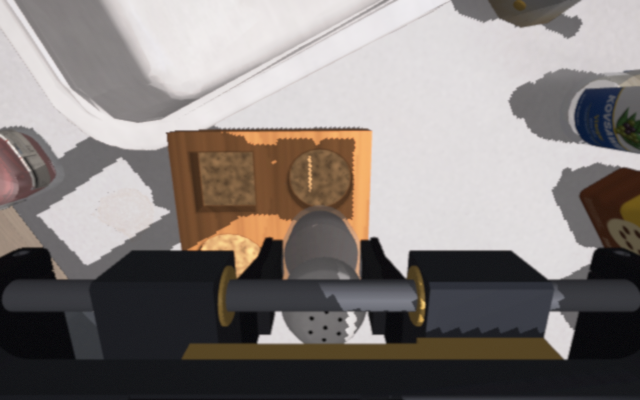

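The small round pocket shows at about (321,178) against the predicted (322,187), so I'm checking the block's edges before inserting.

```bash
python3 - <<'E'
from h import *
print(proj('w2',(.682,.201,.032)),proj('w2',(.5196,.2785,.032)), 'seen (370,131) (168,131)')
print(onz('w2',370,131,.032),onz('w2',168,131,.032),onz('w2',321,178,.032),onz('w2',226,180,.032))
# rim circle in wrist/top : sub-pixel block outline from the top image by colour
def blob(f):
    a=cv2.imread(f'pics/{f}.png'); h=cv2.cvtColor(a,cv2.COLOR_BGR2HSV)
    m=cv2.inRange(h,(5,90,60),(25,255,255)); m=cv2.morphologyEx(m,cv2.MORPH_OPEN,np.ones((3,3)))
    c,_=cv2.findContours(m,0,2); return max([x for x in c],key=cv2.contourArea)
c=blob('top0'); print(cv2.contourArea(c),cv2.boundingRect(c)); q=cv2.approxPolyDP(c,8,True)[:,0]; print(q.tolist()); print([onz('top0',*p,.032)[:2].round(3).tolist() for p in q])
E
```

```text
[373.49250036 135.37956681] [168.25658295 136.88470248] seen (370,131) (168,131)
[0.68076175 0.20579371 0.032     ] [0.5221862  0.28288269 0.032     ] [0.62397737 0.1868121  0.032     ] [0.54553169 0.22288052 0.032     ]
3903.5 (187, 194, 79, 76)
[[207, 194], [187, 252], [247, 269], [265, 210]]
[[0.679, 0.204], [0.521, 0.277], [0.446, 0.116], [0.604, 0.044]]
```

>>> step_arm(steps=[[[1,4,-25],0],[[0,0,-40],0],[[0,0,-30],0],[[0,0,0],0],[[0,0,0],0]])

```text
time_s: 6.5
ee_pos: [0.6228, 0.1835, 0.081]
orientation: [2.661, 1.669, 0.003]
force: [1.2, -0.2, -0.8]
finger_gap: 0.454
gripper_force: 14.8
```

```bash
python3 - <<'E'
from h import *
shot('side','s3'); shot('wrist','w3'); o=robot.observe(); print(o['ee_pos'],o['force'])
a=cv2.imread('pics/s3.png')[100:200,255:375]; a=cv2.resize(a,None,fx=4,fy=4,interpolation=cv2.INTER_CUBIC)
b=cv2.imread('pics/w3.png')[80:330,150:450]; b=cv2.resize(b,(400,400*250//300),interpolation=cv2.INTER_CUBIC); b=cv2.copyMakeBorder(b,0,400-len(b),0,0,0)
cv2.imwrite('pics/c3.png',np.hstack([b[:, :320],a]))
E
```

```text
[0.62339437 0.18376955 0.08193282] [ 0.5449967   0.22387552 -0.87011301]
```

View pics/c3.png

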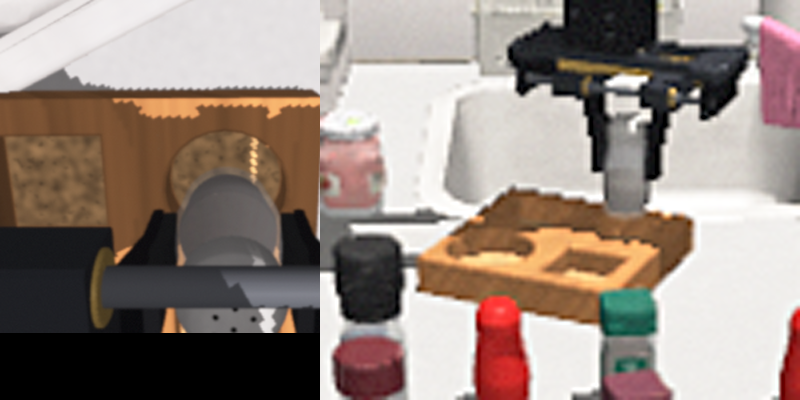

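```bash
python3 - <<'E'
from h import *
e2=np.array([.431,.902,0])
print('pocket',onz('w3',320,177.5,.032)-.03*e2,'salt',onz('w3',321,80+172*.75,.0475)-.022*e2)
print(proj('w3',(.6228,.1835,.0475)))
E
```

```text
pocket [0.6220241 0.1840542 0.032    ] salt [0.61904955 0.17663238 0.0475    ]
[321.8104298  231.09859652]
```

>>> step_arm(steps=[[[1,2,-12],0],[[0,0,-10],0],[[0,0,-5],0],[[0,0,0],0],[[0,0,0],0]])

```text
time_s: 7.22
ee_pos: [0.6229, 0.1858, 0.0527]
orientation: [2.66, 1.671, 0.0]
force: [-0.1, -0.5, -1.2]
finger_gap: 0.454
gripper_force: 14.8
```

>>> step_arm(steps=[[[0,0,-4],0],[[0,0,-3],0],[[0,0,0],0],[[0,0,0],0]])

```text
time_s: 7.72
ee_pos: [0.6227, 0.1857, 0.0455]
orientation: [-2.661, -1.671, 0.0]
force: [0.1, 0.8, -1.1]
finger_gap: 0.451
gripper_force: 14.8
```

>>> step_arm(steps=[[[0,0,0],0],[[0,0,0],0],[[0,0,0],0],[[0,0,0],0]], jaw=75)

```text
time_s: 8.22
ee_pos: [0.6228, 0.1858, 0.0457]
orientation: [2.661, 1.671, 0.0]
force: [-0.4, 0.3, -0.3]
finger_gap: 0.733
gripper_force: 0.0
```

>>> step_arm(steps=[[[0,0,20],0],[[0,0,40],0],[[0,0,50],0],[[0,0,55],0],[[0,0,0],0]])

```text
time_s: 8.85
ee_pos: [0.6266, 0.1865, 0.2195]
orientation: [2.656, 1.668, 0.02]
force: [0.4, -0.3, -0.4]
finger_gap: 0.748
gripper_force: 0.0
```

>>> step_arm(steps=[[[-8,-50,0],-7],[[-8,-55,0],-9],[[-8,-55,0],-9],[[-8,-55,0],-9],[[-8,-50,0],-9]], jaw=100)

```text
time_s: 9.48
ee_pos: [0.582, -0.081, 0.2109]
orientation: [3.089, 0.571, 0.0]
force: [-0.2, -0.2, 1.1]
finger_gap: 0.999
gripper_force: 0.0
```

>>> step_arm(steps=[[[-8,-50,0],-9],[[-8,-30,0],-9],[[0,0,0],0],[[0,0,0],0],[[0,0,0],0]])

```text
time_s: 10.1
ee_pos: [0.5669, -0.158, 0.2106]
orientation: [-3.14, -0.093, -0.0]
force: [0.8, 0.5, 0.4]
finger_gap: 1.0
gripper_force: 0.0
```

```bash
python3 - <<'E'
from h import *
shot('wrist','w4'); o=robot.observe(); print(o['ee_pos'],o['orientation'])
for p in [(.613,-.229,.091),(.612,-.097,.091)]: print(proj('w4',p))
E
```

```text
[ 0.56695929 -0.15801155  0.21056823] [-3.13998561e+00 -9.29851002e-02  3.08287425e-07]
[410.70174007 144.5254447 ]
[248.7110954  136.18157833]
```

View pics/w4.png

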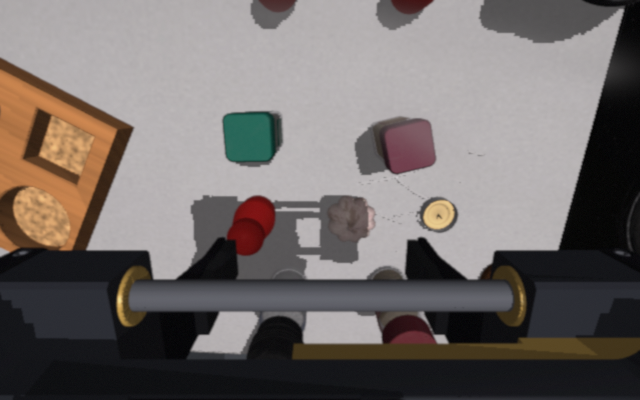

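```bash
python3 - <<'E'
from h import *
def g(*q,z=.091):
    L=np.array([onz('w4',*p,z)[:2] for p in q]); e=np.roll(L,-1,0)-L; print(L.mean(0).round(4),np.degrees(np.arctan2(e[:,1],e[:,0])).round(1),np.linalg.norm(e,axis=1).round(3))
g((223,115),(272,112),(275,159),(226,163)); g((382,128),(430,119),(437,164),(389,173))
g((39,107),(97,138),(81,185),(24,156),z=.032); print(onz('w4',132,127,.032))
E
```

```text
[ 0.6108 -0.0972] [ -83.3 -175.2   98.     2.4] [0.039 0.038 0.041 0.039]
[ 0.6114 -0.2282] [ -76.1 -162.7  104.3   15.1] [0.039 0.037 0.04  0.038]
[0.584 0.101] [-117.   155.5   63.2  -25.4] [0.058 0.054 0.059 0.054]
[0.60778362 0.02841806 0.032     ]
```

The green lid sits at (249,137), against the predicted (249,136), and the maroon lid at (408,146). The square pocket measures (584,101), which agrees with the top view. Grasping the green jar.

>>> step_arm(steps=[[[44,40,-10],3],[[0,21,-40],0],[[0,0,-45],0],[[0,0,-45],0],[[0,0,-38],0]])

```text
time_s: 10.78
ee_pos: [0.6103, -0.0967, 0.0306]
orientation: [-3.136, -0.175, 0.002]
force: [0.5, 0.7, 0.2]
finger_gap: 0.998
gripper_force: 0.0
```

>>> step_arm(steps=[[[0,0,0],0],[[0,0,0],0]])

```text
time_s: 11.02
ee_pos: [0.6119, -0.098, 0.0341]
orientation: [3.136, 0.173, 0.003]
force: [1.0, 0.6, -0.4]
finger_gap: 0.997
gripper_force: 0.0
```

>>> step_arm(steps=[[[0,0,0],0],[[0,0,0],0],[[0,0,0],0],[[0,0,0],0],[[0,0,0],0]], jaw=25)

```text
time_s: 11.65
ee_pos: [0.6107, -0.0983, 0.0325]
orientation: [-3.137, -0.171, 0.0]
force: [-0.4, 1.0, 0.2]
finger_gap: 0.52
gripper_force: 0.2
```

>>> step_arm(steps=[[[0,0,0],0],[[0,0,0],0],[[0,0,0],0],[[0,0,0],0]])

```text
time_s: 12.15
ee_pos: [0.6106, -0.0982, 0.0324]
orientation: [-3.137, -0.171, 0.0]
force: [-0.4, 0.5, -1.0]
finger_gap: 0.459
gripper_force: 14.9
```

>>> step_arm(steps=[[[0,0,20],0],[[0,0,40],0],[[0,0,40],0],[[0,0,30],0],[[0,10,0],3]])

```text
time_s: 12.78
ee_pos: [0.6133, -0.0892, 0.1675]
orientation: [3.128, 0.255, 0.012]
force: [0.1, 0.2, -0.4]
finger_gap: 0.458
gripper_force: 14.9
```

>>> step_arm(steps=[[[-5,30,0],8],[[-5,40,0],9],[[-6,40,0],9],[[-6,40,0],9],[[-5,25,0],8]])

```text
time_s: 13.4
ee_pos: [0.5822, 0.0892, 0.1613]
orientation: [-2.814, -1.394, 0.003]
force: [1.1, -0.6, -1.0]
finger_gap: 0.458
gripper_force: 14.9
```

>>> step_arm(steps=[[[0,10,0],8],[[0,4,0],4],[[0,0,0],0],[[0,0,0],0],[[0,0,0],0]])

```text
time_s: 14.02
ee_pos: [0.5836, 0.1005, 0.1623]
orientation: [-2.661, -1.669, 0.001]
force: [-0.1, 0.1, -0.6]
finger_gap: 0.463
gripper_force: 14.9
```

>>> step_arm(steps=[[[0,0,-30],0],[[0,0,-40],0],[[0,0,-10],0],[[0,0,0],0],[[0,0,0],0]])

```text
time_s: 14.65
ee_pos: [0.5852, 0.1008, 0.0845]
orientation: [2.659, 1.67, 0.004]
force: [0.2, 0.6, -0.2]
finger_gap: 0.461
gripper_force: 14.9
```

```bash
python3 - <<'E'
from h import *
shot('side','s5'); shot('wrist','w5'); o=robot.observe(); print(o['ee_pos'],o['orientation'],o['force'])
a=cv2.imread('pics/s5.png')[100:200,255:375]; a=cv2.resize(a,None,fx=4,fy=4,interpolation=cv2.INTER_CUBIC)
b=cv2.imread('pics/w5.png')[80:330,150:450]; b=cv2.resize(b,(400,400*250//300),interpolation=cv2.INTER_CUBIC); b=cv2.copyMakeBorder(b,0,400-len(b),0,0,0)
cv2.imwrite('pics/c5.png',np.hstack([b[:, :320],a]))
print(proj('w5',(.584,.101,.032)))
E
```

```text
[0.58508001 0.10079663 0.08442806] [2.6593121  1.66975365 0.00417057] [-0.06795741  0.29055124 -0.70880914]
[320.42264698 221.10038248]
```

View pics/c5.png

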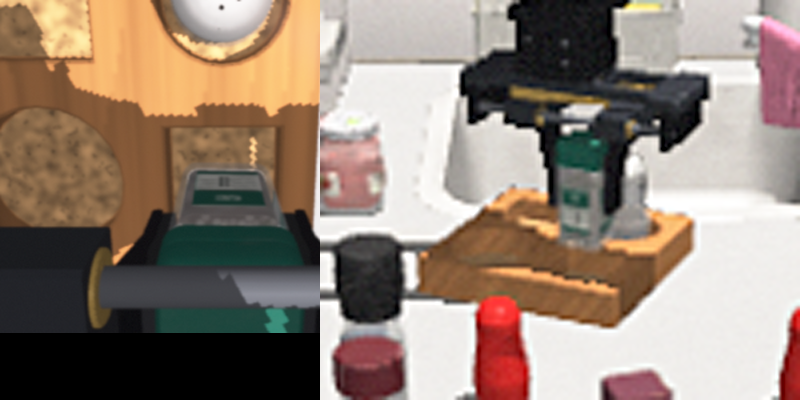

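```bash
python3 - <<'E'
from h import *
e2=np.array([.431,.902,0])
print(onz('w5',150+223.5*.75,174.5,.032)-.028*e2,onz('w5',150+225*.75,80+167*.75,.052)-.019*e2)
E
```

```text
[0.58404333 0.10485421 0.032     ] [0.58232201 0.09962256 0.052     ]
```

>>> step_arm(steps=[[[0,2,-14],0],[[0,0,-10],0],[[0,0,-8],0],[[0,0,0],0],[[0,0,0],0]])

```text
time_s: 15.38
ee_pos: [0.5839, 0.1028, 0.0506]
orientation: [2.661, 1.671, 0.0]
force: [-0.1, -0.4, 0.1]
finger_gap: 0.462
gripper_force: 14.9
```

>>> step_arm(steps=[[[0,0,-4],0],[[0,0,-4],0],[[0,0,0],0],[[0,0,0],0]])

```text
time_s: 15.88
ee_pos: [0.5836, 0.1027, 0.0424]
orientation: [-2.66, -1.671, 0.0]
force: [-0.7, -1.1, -0.5]
finger_gap: 0.461
gripper_force: 14.9
```

>>> step_arm(steps=[[[0,0,0],0],[[0,0,0],0],[[0,0,0],0],[[0,0,0],0]], jaw=75)

```text
time_s: 16.38
ee_pos: [0.5838, 0.1028, 0.0426]
orientation: [2.661, 1.671, 0.0]
force: [0.7, -0.6, 0.3]
finger_gap: 0.737
gripper_force: 0.0
```

>>> step_arm(steps=[[[0,0,20],0],[[0,0,40],0],[[0,0,50],0],[[0,-20,30],0],[[5,-50,0],-9]])

```text
time_s: 17.0
ee_pos: [0.5914, 0.0336, 0.1886]
orientation: [2.78, 1.455, 0.012]
force: [0.5, -1.2, -0.2]
finger_gap: 0.747
gripper_force: 0.0
```

>>> step_arm(steps=[[[5,-55,0],-9],[[5,-55,0],-9],[[5,-55,0],-9],[[5,-55,0],-9],[[2,-41,0],-4]], jaw=100)

```text
time_s: 17.62
ee_pos: [0.611, -0.2309, 0.1845]
orientation: [3.113, 0.41, 0.003]
force: [-0.4, -0.8, 0.1]
finger_gap: 1.0
gripper_force: 0.0
```

>>> step_arm(steps=[[[0,0,0],0],[[0,0,0],0],[[0,0,0],0]])

```text
time_s: 18.0
ee_pos: [0.6109, -0.2269, 0.1831]
orientation: [-3.113, -0.42, -0.001]
force: [-0.6, 0.6, -0.0]
finger_gap: 0.999
gripper_force: 0.0
```

>>> step_arm(steps=[[[0,-1,-25],0],[[0,0,-45],0],[[0,0,-45],0],[[0,0,-37],0],[[0,0,0],0]])

```text
time_s: 18.62
ee_pos: [0.6079, -0.2264, 0.0269]
orientation: [-3.109, -0.419, 0.01]
force: [0.0, 0.4, -0.2]
finger_gap: 1.001
gripper_force: 0.0
```

>>> step_arm(steps=[[[0,0,0],0],[[0,0,0],0],[[0,0,0],0],[[0,0,0],0],[[0,0,0],0]], jaw=25)

```text
time_s: 19.25
ee_pos: [0.6108, -0.2294, 0.0309]
orientation: [3.114, 0.417, 0.001]
force: [-0.6, -0.4, 0.3]
finger_gap: 0.512
gripper_force: 0.0
```

>>> step_arm(steps=[[[0,0,0],0],[[0,0,0],0],[[0,0,0],0],[[0,0,0],0]])

```text
time_s: 19.75
ee_pos: [0.6108, -0.2293, 0.0306]
orientation: [3.114, 0.417, 0.0]
force: [-0.2, -0.1, 2.2]
finger_gap: 0.46
gripper_force: 14.8
```

>>> step_arm(steps=[[[0,0,20],0],[[0,0,45],0],[[0,0,45],0],[[0,0,35],0],[[-4,25,5],3]])

```text
time_s: 20.38
ee_pos: [0.6088, -0.206, 0.1857]
orientation: [3.097, 0.497, 0.01]
force: [0.4, -1.1, -1.9]
finger_gap: 0.462
gripper_force: 14.8
```

>>> step_arm(steps=[[[-8,45,0],6],[[-8,50,0],6],[[-8,50,0],6],[[-8,50,0],6],[[-8,50,0],6]])

```text
time_s: 21.0
ee_pos: [0.5647, 0.0435, 0.1794]
orientation: [-2.862, -1.291, 0.003]
force: [0.8, 0.1, -0.6]
finger_gap: 0.458
gripper_force: 14.8
```

>>> step_arm(steps=[[[-8,50,0],6],[[-8,50,0],6],[[-6,45,0],4],[[-3,34,0],0],[[0,0,0],0]])

```text
time_s: 21.62
ee_pos: [0.5393, 0.2227, 0.1794]
orientation: [-2.655, -1.677, 0.003]
force: [-0.0, 0.4, -0.9]
finger_gap: 0.461
gripper_force: 14.8
```

>>> step_arm(steps=[[[0,0,0],0],[[0,0,-30],0],[[0,0,-40],0],[[0,0,-25],0],[[0,0,0],0]])

```text
time_s: 22.25
ee_pos: [0.5395, 0.218, 0.0828]
orientation: [-2.66, -1.668, 0.009]
force: [0.2, -0.4, -0.4]
finger_gap: 0.46
gripper_force: 14.8
```

```bash
python3 - <<'E'
from h import *
shot('side','s6'); shot('wrist','w6'); o=robot.observe(); print(o['ee_pos'],o['orientation'],o['force'])
a=cv2.imread('pics/s6.png')[100:200,255:375]; a=cv2.resize(a,None,fx=4,fy=4,interpolation=cv2.INTER_CUBIC)
b=cv2.imread('pics/w6.png')[80:330,150:450]; b=cv2.resize(b,(400,400*250//300),interpolation=cv2.INTER_CUBIC); b=cv2.copyMakeBorder(b,0,400-len(b),0,0,0)
cv2.imwrite('pics/c6.png',np.hstack([b[:, :320],a]))
E
```

```text
[0.54212151 0.21908057 0.08619145] [2.66123957e+00 1.66926163e+00 4.39268040e-04] [ 0.53742447 -0.01714425 -0.44348178]
```

View pics/c6.png

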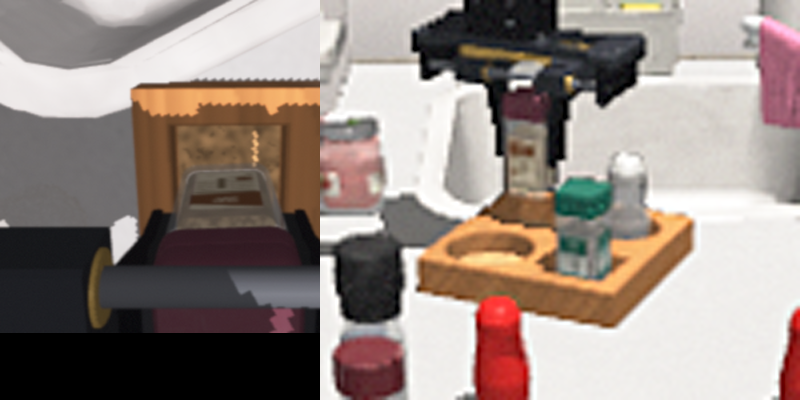

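Salt and the green jar stand in their pockets, and the maroon jar is centred over its own (pocket x≈228, jar x≈227 in the crop). Lowering it.

>>> step_arm(steps=[[[0,2,-15],0],[[0,0,-12],0],[[0,0,-8],0],[[0,0,0],0],[[0,0,0],0]])

```text
time_s: 22.98
ee_pos: [0.5419, 0.2218, 0.0507]
orientation: [2.66, 1.671, 0.0]
force: [-0.3, -0.9, 0.5]
finger_gap: 0.461
gripper_force: 14.8
```

>>> step_arm(steps=[[[0,0,-5],0],[[0,0,-4],0],[[0,0,0],0],[[0,0,0],0]])

```text
time_s: 23.48
ee_pos: [0.5417, 0.2218, 0.0415]
orientation: [-2.661, -1.671, 0.0]
force: [-0.4, -0.6, -1.2]
finger_gap: 0.46
gripper_force: 14.8
```

>>> step_arm(steps=[[[0,0,0],0],[[0,0,0],0],[[0,0,0],0],[[0,0,0],0]], jaw=70)

```text
time_s: 23.98
ee_pos: [0.5418, 0.2218, 0.0416]
orientation: [2.661, 1.671, 0.0]
force: [-0.7, 0.5, 0.3]
finger_gap: 0.695
gripper_force: 0.0
```

>>> step_arm(steps=[[[0,0,20],0],[[0,0,40],0],[[0,0,50],0],[[0,0,50],0],[[0,0,40],0]])

```text
time_s: 24.6
ee_pos: [0.5423, 0.222, 0.246]
orientation: [2.66, 1.67, 0.006]
force: [0.1, 0.5, -0.4]
finger_gap: 0.699
gripper_force: 0.0
```

>>> step_arm(steps=[[[-12,-50,0],-6],[[-12,-55,0],-6],[[-12,-55,0],-6],[[-12,-55,0],-6],[[-12,-55,0],-6]], jaw=100)

```text
time_s: 25.22
ee_pos: [0.4813, -0.0499, 0.2434]
orientation: [3.002, 0.92, 0.003]
force: [0.7, -1.0, -1.3]
finger_gap: 0.995
gripper_force: 0.0
```

>>> step_arm(steps=[[[-12,-55,0],-6],[[-12,-55,0],-6],[[-12,-55,0],-6],[[-12,-55,0],-6],[[-12,-55,0],-6]])

```text
time_s: 25.85
ee_pos: [0.4212, -0.3252, 0.2435]
orientation: [3.138, 0.111, 0.003]
force: [1.7, -0.1, 0.2]
finger_gap: 1.002
gripper_force: 0.0
```

>>> step_arm(steps=[[[-12,-50,0],-4],[[0,-14,0],0],[[0,0,0],0],[[0,0,0],0],[[0,0,0],0]])

```text
time_s: 26.48
ee_pos: [0.4103, -0.3859, 0.2418]
orientation: [-3.142, -0.01, -0.0]
force: [-0.0, 0.8, -0.0]
finger_gap: 0.996
gripper_force: 0.0
```

```bash
python3 - <<'E'
from h import *
shot('wrist','w7'); shot('side','s7'); o=robot.observe(); print(o['ee_pos'],o['orientation'])
print(proj('w7',(.4525,-.3875,.158)))
a=cv2.imread('pics/s7.png')[90:210,250:400]; a=cv2.resize(a,(450,360),interpolation=cv2.INTER_CUBIC)
b=cv2.imread('pics/w7.png')[0:300,170:490][:, :]; cv2.imwrite('pics/c7.png',np.hstack([cv2.copyMakeBorder(b,0,60,0,0,0),a]))
E
```

```text
[ 0.41019672 -0.38621683  0.24175421] [3.14153997e+00 9.50725797e-03 2.49547830e-04]
[322.95421147 150.17030982]
```

View pics/c7.png

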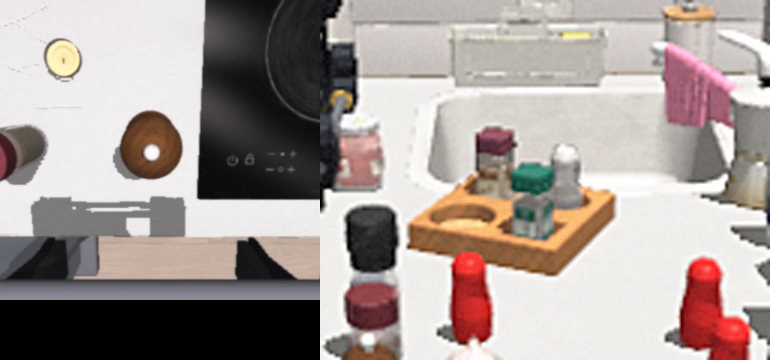

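All three items stand in the caddy. The mill's knob is at wrist pixel (321,152), against the predicted (323,150). Grasping the mill by its head.

>>> step_arm(steps=[[[30,-1,0],0],[[11,0,-20],0],[[0,0,-40],0],[[0,0,-40],0],[[0,0,-30],0]], grip_force=25)

```text
time_s: 27.2
ee_pos: [0.4493, -0.3864, 0.1077]
orientation: [-3.139, -0.008, 0.005]
force: [-0.5, 0.1, 0.6]
finger_gap: 1.004
gripper_force: 0.0
```

>>> step_arm(steps=[[[0,0,0],0],[[0,0,0],0]])

```text
time_s: 27.45
ee_pos: [0.4509, -0.3884, 0.1121]
orientation: [3.141, 0.007, 0.0]
force: [-0.1, 0.0, 0.1]
finger_gap: 0.997
gripper_force: 0.0
```

>>> step_arm(steps=[[[0,0,0],0],[[0,0,0],0],[[0,0,0],0],[[0,0,0],0],[[0,0,0],0]], jaw=30)

```text
time_s: 28.08
ee_pos: [0.4507, -0.3881, 0.1116]
orientation: [-3.141, -0.007, -0.0]
force: [-0.5, 0.6, 1.9]
finger_gap: 0.549
gripper_force: 24.9
```

>>> step_arm(steps=[[[0,0,0],0],[[0,0,0],0],[[0,0,0],0]])

```text
time_s: 28.45
ee_pos: [0.4508, -0.3882, 0.1116]
orientation: [-3.141, -0.007, -0.0]
force: [-0.3, 1.4, 1.4]
finger_gap: 0.547
gripper_force: 25.0
```

>>> step_arm(steps=[[[0,0,20],0],[[0,0,40],0],[[0,0,45],0],[[0,0,30],0],[[0,0,0],0]])

```text
time_s: 29.08
ee_pos: [0.452, -0.3899, 0.2508]
orientation: [3.136, 0.007, 0.007]
force: [-0.4, -1.0, -2.5]
finger_gap: 0.546
gripper_force: 24.9
```

>>> step_arm(steps=[[[25,5,0],0],[[35,15,0],4],[[30,30,0],6],[[10,40,0],6],[[0,45,0],6]])

```text
time_s: 29.7
ee_pos: [0.5504, -0.2517, 0.2438]
orientation: [-3.079, -0.611, 0.004]
force: [0.2, 0.2, -2.2]
finger_gap: 0.552
gripper_force: 25.0
```

>>> step_arm(steps=[[[0,48,0],6],[[0,48,0],6],[[0,48,0],6],[[0,48,0],6],[[0,48,0],6]])

```text
time_s: 30.32
ee_pos: [0.5495, -0.0116, 0.2445]
orientation: [-2.817, -1.387, 0.004]
force: [-0.0, 0.5, -1.9]
finger_gap: 0.545
gripper_force: 25.0
```

>>> step_arm(steps=[[[-10,48,0],6],[[-15,45,0],6],[[-15,40,0],0],[[-7,20,0],0],[[0,0,0],0]])

```text
time_s: 30.95
ee_pos: [0.5023, 0.1409, 0.2448]
orientation: [-2.657, -1.674, 0.004]
force: [-1.1, -0.1, -3.1]
finger_gap: 0.541
gripper_force: 25.0
```

>>> step_arm(steps=[[[0,0,0],0],[[0,0,-30],0],[[0,0,-30],0],[[0,0,-20],0],[[0,0,0],0]])

```text
time_s: 31.58
ee_pos: [0.5024, 0.1384, 0.1642]
orientation: [-2.66, -1.668, 0.007]
force: [0.3, 1.0, -1.9]
finger_gap: 0.546
gripper_force: 25.0
```

```bash
python3 - <<'E'
from h import *
shot('side','s8'); shot('wrist','w8'); shot('top','t8'); o=robot.observe(); print(o['ee_pos'],o['orientation'],o['force'])
a=cv2.imread('pics/s8.png')[90:190,265:365]; a=cv2.resize(a,None,fx=4,fy=4,interpolation=cv2.INTER_CUBIC)
b=cv2.imread('pics/w8.png')[0:300,170:470]; b=cv2.resize(b,(400,400))
cv2.imwrite('pics/c8.png',np.hstack([b,a]))
E
```

```text
[0.50461643 0.13925467 0.1675677 ] [2.66075494e+00 1.66897849e+00 2.08638860e-03] [-0.51559452  0.2630876  -1.82717269]
```

View pics/c8.png

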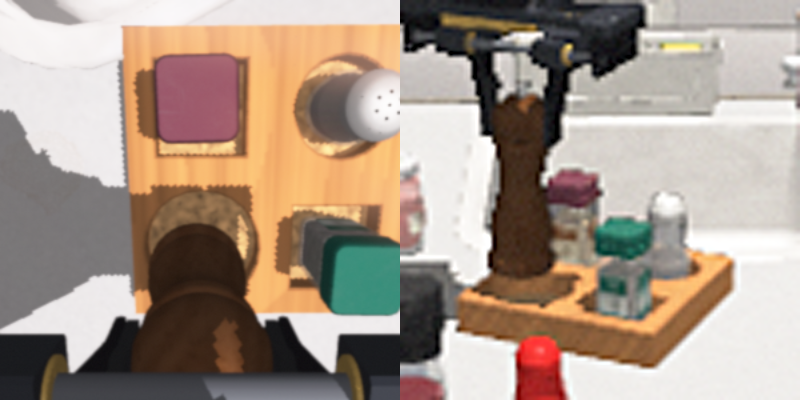

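```bash
python3 - <<'E'
from h import *
e2=np.array([.431,.902,0])
print(onz('w8',170+201*.75,190*.75,.032)-.038*e2,onz('w8',170+200*.75,223*.75,.056)-.029*e2)
E
```

```text
[0.50407043 0.1427488  0.032     ] [0.50006935 0.13586113 0.056     ]
```

>>> step_arm(steps=[[[1,3,-14],0],[[0,0,-10],0],[[0,0,-8],0],[[0,0,0],0],[[0,0,0],0]])

```text
time_s: 32.35
ee_pos: [0.5049, 0.1428, 0.1347]
orientation: [2.66, 1.671, 0.0]
force: [0.4, -1.0, -1.6]
finger_gap: 0.546
gripper_force: 25.0
```

>>> step_arm(steps=[[[0,0,-6],0],[[0,0,-6],0],[[0,0,0],0],[[0,0,0],0]])

```text
time_s: 32.85
ee_pos: [0.5046, 0.1428, 0.1224]
orientation: [-2.66, -1.671, 0.0]
force: [0.3, 0.1, -2.6]
finger_gap: 0.551
gripper_force: 25.0
```

>>> step_arm(steps=[[[0,0,0],0],[[0,0,0],0],[[0,0,0],0],[[0,0,0],0]], jaw=85)

```text
time_s: 33.35
ee_pos: [0.5049, 0.1428, 0.1228]
orientation: [2.66, 1.67, 0.001]
force: [-0.1, -0.2, -0.4]
finger_gap: 0.833
gripper_force: 0.0
```

>>> step_arm(steps=[[[0,0,20],0],[[0,0,40],0],[[0,0,50],0],[[0,-30,30],0],[[0,-50,0],0]])

```text
time_s: 33.98
ee_pos: [0.5066, 0.0629, 0.2664]
orientation: [2.655, 1.673, 0.009]
force: [0.6, -1.1, -0.3]
finger_gap: 0.848
gripper_force: 0.0
```

>>> step_arm(steps=[[[0,-55,0],0],[[0,-55,0],0],[[0,-40,0],0],[[0,0,0],0],[[0,0,0],0]])

```text
time_s: 34.6
ee_pos: [0.5047, -0.0868, 0.2625]
orientation: [-2.66, -1.67, -0.0]
force: [-0.8, 0.2, -0.7]
finger_gap: 0.848
gripper_force: 0.0
```

```bash
python3 - <<'E'
from h import *
shot('side','s9'); shot('top','t9')
a=cv2.imread('pics/s9.png')[110:250,255:395]; a=cv2.resize(a,(400,400),interpolation=cv2.INTER_CUBIC)
b=cv2.imread('pics/t9.png')[130:280,180:330]; b=cv2.resize(b,(400,400),interpolation=cv2.INTER_CUBIC)
cv2.imwrite('pics/c9.png',np.hstack([b,a]))
E
```

```text
(no output)
```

View pics/c9.png

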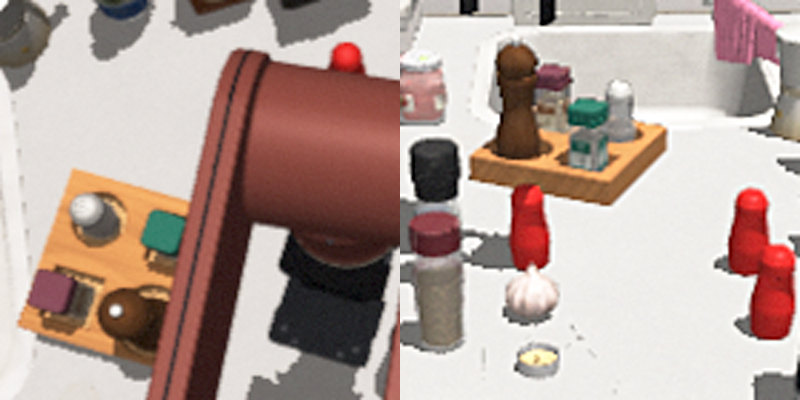

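All four stand upright in their own pockets. One numeric check of the heights before handing in.

```bash
python3 - <<'E'
from h import *
c=np.array([.5635,.161]);e1=np.array([.902,-.431]);e2=np.array([.431,.902])
for n,a,b in [('knob',(116,309),(116,41)),('salt',(91,203),(221,82)),('green',(167,231),(188,105)),('maroon',(52,291),(155,70))]:
    X=tri('t9',(180+a[0]*.375-.3,130+a[1]*.375-.3),'s9',(255+b[0]*.35-.3,110+b[1]*.35-.3)); d=X[:2]-c
    print(n,(X*1000).round(),'caddy axes',(d@e1*1000).round(),(d@e2*1000).round())
E
```

```text
knob [504. 142. 164.] caddy axes -46.0 -43.0
salt [625. 170. 102.] caddy axes 51.0 35.0
green [584.  98. 102.] caddy axes 45.0 -48.0
maroon [544. 219. 100.] caddy axes -42.0 44.0
```

```bash
python3 -c "
from plant import robot; print(robot.job_done())"
```

```text
the job is handed in; nothing more can be done
None
```

I handed the job in: the mill, the salt shaker and both square jars stand upright in their own caddy pockets by the last pictures and height check. The look-alikes were not touched; the hand-in gave no verdict back.

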